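# Set up the raking-light stand: insert home, filter slide to the third click

### The job

Get the yellow mould insert ready for a look at its toothed top on the raking-light stand: while the filter slide is still shut, push the insert along its guide channel until it is fully home against the end stop. Then push the slide's red lever to the left through its clicks and leave it in the third click-stop from shut, which puts the amber filter in the beam; do not run on into the fourth, which is an open hole and would dazzle. Only push, with the fingertips or the outside of the fingers: grip and lift nothing, and leave the other things on the bench where they are.

Things in the scene. Friction and masses are not known exactly. Their poses are not given: they have to be found in the camera images.
- stand: raking-light inspection stand, fixed to the bench. Origin: on the bench under the guide channel's middle line; x points away from the robot along the channel, y left, z up. Below, sizes are in mm in this frame. Base plate x -118..118, y -99..71; its top, the stage, is at z 10. Two guide rails along x, 34 apart inside, tops at z 20, open at the robot's end (x -112)
- end_stop (a point): middle of the near face of the end stop, the dark cross bar (z 10 to 25) that closes the guide channel, at (5, 0, 20) of the stand: the insert's far face must come to rest against it
- plunger (a point): top of the brass spring plunger that makes the clicks, at (40, 0, 110) of the stand, on a dark bridge (x 32..64, y -10..10). The filter slide, an upright plate with a scalloped top, runs along y below it in a way at x 33..47. The grey lamp housing behind (x 47..117, y -98..62) is 78 high; on it, along the lever's path, a white bar marks shut and 1, 2, 3, 4 white dots the click-stops
- insert: yellow-sided mould insert, 44 (x) x 30 (y) x 47 mm high, 0.42 kg, loose, standing upright on the stage in the guide channel, its 44 mm side along the channel, 25 to 50 mm short of the end stop. Origin: centre of its underside; home against the stop, the origin lies at x = -17 mm in the stand's frame. It slides at about 2 to 4 N
- lever (a point): the filter slide's lever, a red paddle 22 mm (along the stand's x) x 8 mm (along y), from 82 to 112 mm above the bench; this point is on its middle line, 100 mm above the bench. Shut, it is at (40, -86) mm of the stand, at the right end of the housing; to its right, above 78 mm, there is only air. It moves along the stand's +y, to the left
- filter_slide (a joint): travel of the filter slide in m, growing as the lever goes left; 0 = shut (start). Click-stops every 0.015: 0.015 first (red filter), 0.030 second (green), 0.045 third (amber), 0.060 fourth (open hole). Leaving a stop takes about 4 to 6 N; half-way to the next the push drops to nothing and the slide snaps on by itself, up to 7.5 mm ahead of the finger, and holds there
- spare_1: spare grey mould insert standing on the bench to the right of the stand, 44 x 30 x 47 mm high; not to be disturbed. Origin: centre of its underside
- spare_2: second spare grey mould insert beside it, 44 x 30 x 47 mm high; not to be disturbed. Origin: centre of its underside
- loupe: black eye loupe, 42 mm across and 21 high, on the bench left of the stand; not to be disturbed. Origin: centre of its underside
- marker: red and white paint marker lying on the bench, 123 mm long; not to be disturbed. Origin: centre of its underside
- stone: dark grey dressing stone stick, 100 x 25 x 12 mm, lying on the bench to the right of the stand; not to be disturbed. Origin: centre of its underside
- oil_bottle: dark oil bottle, 42 mm across and 69 high, on the bench to the right of the stand; not to be disturbed. Origin: centre of its underside
There are look-alikes about, which are no part of the job. Leave any blue look-alike of the insert alone.

How it is judged:
By the outcome, as a careful person would: the job done as asked, in the order asked, and still so for the second after the job is handed in, with the robot touching nothing.
It also fails if it takes over 58 s, if anything falls off the work surface, if the arm or the gripper's body presses on something with over 40 N, if the wrist force passes 120 N, or if a joint passes its speed limit or range.

### The arm

A 6-joint arm with a two-finger parallel gripper is mounted at the origin on a cart in front of the work surface, level with it; the furniture and walls round the work are solid. World frame = base frame: x ahead of the robot, y to its left, z up, the work surface at z = 0. Lengths are in mm, angles in degrees, forces in N, time in s.
With the tool pointing down it reaches from about 300 to 850 mm from the base axis. Payload 4.2 kg.
Tool frame: the origin (TCP) lies at the very end of the fingers, on their centre line; the grasp point (between the pads) lies 19 mm behind it; x points along the fingers, y is the direction in which the jaws open and shut, and the axes are right-handed (so a half turn about x gives the same grasp; the last joint's range is limited). The gripper opens to 91 mm and grips with 3 to 60 N. Pads are 32 mm wide; open, the fingers measure 118 mm over their backs; the gripper's body (76 mm by 178 mm) begins 60 mm behind the grasp point.
Start: joints at [-74.485, 18.312, 89.639, -0, 72.044, -1.146], TCP at [164.866, -550.874, 213.976] pointing down, gripper open.
Joint ranges: [-177.97, 177.97], [-48.28, 115.42], [12.27, 149.76], [-77.06, 257.06], [2.81, 150.46], [-146.56, 146.56]. Speed limits (degrees/s): [147.25, 147.25, 180, 180, 180, 180].

### API

Orientations are given as [roll, pitch, yaw] about the fixed x, y, z axes, in that order (R = Rz(yaw) Ry(pitch) Rx(roll)).
In Python, from workcell import sensors, grab_frame, job_done, finder gives the robot as it stands.
- The arm moves only by the tool play_rows, never from a script. Its argument "motion" is a list of rows, each a list of 5 numbers: the shift along the world's x, y, z in m, then the turn about the world's z in rad, then the opening, from 0 (shut) to 1 (fully open). In form: [[tx, ty, tz, roll, fingers], ...]. A call has exactly 8 rows; each row is the pose to reach, as a shift and turn from the pose commanded when the call began; what a row does not reach only later rows make up. A row lasts 1/12 s, in which the tool goes at most 41.7 mm and 7.16 degrees, less where a joint would pass 70% of its speed; a pose out of reach is approached as far as the arm can. A call with a gripper value outside its range is refused whole. The fingers move at their own pace and stop on an object; "squeeze" is the grip in N (left out, the last holds). Time passes only in rows, so rows that repeat a pose let the fingers close, or fill a call up. It gives the time, the measured TCP pose, the force and the opening at its end, in the units of the state.
- sensors.state(): the state, without advancing time (a new reading comes with each control period).
- grab_frame(name): name is "scene" or "side" or "wrist"; returns a dict with "img" (400x640x3 uint8, blue, green, red), "fx", "fy", "cx", "cy" (pixels), "rvec" (rotation vector, rad) and "tvec" (3), from world to camera coordinates, as OpenCV has them; the wrist camera has in their place "tool_from_camera" (4x4, takes a point from camera to tool coordinates, whose origin is the TCP and whose axes are the tool frame's). Camera axes: x right, y down, z forward; pixel columns grow to the right and rows downward; lengths in mm; the calibration is good to about 2 mm. A picture is of the moment at which its call begins: read the wrist's pose just before it. There is no depth.
- job_done(): hands the job in, once; it reports no verdict.
Trained networks look in a picture, given as the dict that the camera call returned (one of the last four; its "shot" number tells which), for a name from the list of things; names that differ only in an ending like _2 or _b are one class to them, and where a whole thing is asked for, a point or a joint stands for the part that bears it (a point fixed in the world has none). Each returns a list of dicts, best first, with "conf" (0 to 1); they miss things now and then, are a little off and sometimes report something else, mostly with a low value. They report only what shows in the picture. A call takes as long as a camera call. They do not tell look-alikes from the thing itself.
- finder.spot_in(picture, label): "point" ([column, row] in pixels, amid what is visible of it).
- finder.spot_point(picture, label): "point" ([column, row] in pixels: a listed point, or the origin of a listed thing).
The state is a dict: "time_s": time; "qpos": joint angles; "qvel": joint speeds; "effort": joint torques, N m; "ee_pos": TCP position; "ee_rot": TCP orientation; "force": force on the tool from outside, world axes, zero at the start; "torque": the same for the moment, N m; "gripper_width": finger opening in mm.
Only numpy, scipy, OpenCV 4.12 (cv2) and the standard library are available. Lean on these libraries where they do the work, as an engineer would, in place of code of your own. Each camera call takes 0.05 s, during which the arm holds its last target.

## Working session

There is one attempt and no reset: what is moved stays moved. The work goes in short steps, Python scripts to look and compute and a tool call to move; the robot and the scene stay as the last step left them, time stands still between calls to the robot, and variables do not carry over. Pictures are saved under pics/ and viewed, and the job is handed in when it is done.

Besides the shell and the picture viewer there is one more tool, called after "Request:" by a JSON object that holds its "api" and its "payload", one argument or row to a line. play_rows: Moves the arm, as the interface text tells. Its arguments: {"type":"object","properties":{"motion":{"type":"array","items":{"type":"array","items":{"type":"number"}}},"squeeze":{"type":"number"}},"required":["motion"]}

```bash
mkdir -p pics; cat > h.py <<'E'
import numpy as np, cv2
from workcell import sensors, grab_frame, job_done, finder
def P(f,X):
    K=np.array([[f['fx'],0,f['cx']],[0,f['fy'],f['cy']],[0,0,1]])
    return cv2.projectPoints(np.float64(X).reshape(-1,3),np.float64(f['rvec']),np.float64(f['tvec']),K,None)[0].reshape(-1,2)
def ray(f,p):
    R=cv2.Rodrigues(np.float64(f['rvec']))[0]; c=-R.T@np.float64(f['tvec']).ravel()
    d=R.T@np.array([(p[0]-f['cx'])/f['fx'],(p[1]-f['cy'])/f['fy'],1]); return c,d
def atz(f,p,z):
    c,d=ray(f,p); return c+d*(z-c[2])/d[2]
def tri(f,p,g,q):
    c,d=ray(f,p); e,k=ray(g,q); A=np.stack([d,-k],1); s=np.linalg.lstsq(A,e-c,rcond=None)[0]
    a=c+d*s[0]; b=e+k*s[1]; return (a+b)/2, np.linalg.norm(a-b)
E
python3 - <<'E'
from h import *
for n in ['scene','side']:
    f=grab_frame(n); cv2.imwrite(f'pics/{n}0.png',f['img'])
    c,d=ray(f,(320,200)); print(n,c.round(),d.round(2),f['fx'])
    for l in ['end_stop','plunger','lever','insert','stand','spare_1','oil_bottle','stone','marker','loupe']:
        r=finder.spot_point(f,l)
        print(l,[(np.round(x['point'],1).tolist(),round(x['conf'],2)) for x in r[:4]])
s=sensors.state(); print(s['time_s'],s['ee_pos'],s['ee_rot'],s['force'])
E
```

```text
scene [ 95. 735. 717.] [ 0.38 -0.74 -0.55] 425.15710691233187
end_stop [([336.9, 209.2], 0.93)]
plunger [([328.1, 178.6], 0.97)]
lever [([345.1, 170.2], 0.68), ([405.9, 189.6], 0.39)]
insert [([203.5, 267.2], 0.69), ([354.3, 221.2], 0.58)]
stand [([336.4, 215.0], 0.58)]
spare_1 [([406.9, 191.0], 0.66), ([390.0, 187.3], 0.52)]
oil_bottle [([329.9, 172.4], 0.73)]
stone [([348.3, 176.5], 0.71)]
marker [([324.7, 312.9], 0.73)]
loupe [([347.0, 281.7], 0.65)]
side [ 875.  339. 1081.] [-0.31 -0.38 -0.87] 439.23483859291633
end_stop [([307.3, 188.6], 0.86), ([323.7, 183.7], 0.68)]
plunger [([292.2, 175.4], 0.59), ([282.0, 125.9], 0.34)]
lever [([280.8, 150.2], 0.72)]
insert [([322.9, 333.7], 0.81), ([323.6, 180.8], 0.68)]
stand [([305.3, 193.1], 0.75)]
spare_1 [([282.3, 126.6], 0.83), ([297.6, 118.9], 0.74)]
oil_bottle [([221.7, 162.5], 0.8)]
stone [([249.6, 149.7], 0.72)]
marker [([422.2, 255.3], 0.67)]
loupe [([394.4, 221.5], 0.68)]
1.1 [ 164.8718451  -550.88560003  213.98461684] [ 80.48722487  89.99207544 -82.84944824] [-0.38441233 -0.19452045  0.4646042 ]
```

```bash
python3 - <<'E'
import cv2
a=cv2.imread('pics/scene0.png')[130:250,250:450]; b=cv2.imread('pics/side0.png')[90:230,200:400]
cv2.imwrite('pics/c1.png',cv2.resize(a,(800,480),interpolation=2)); cv2.imwrite('pics/c2.png',cv2.resize(b,(800,560),interpolation=2))
E
```

```text
(no output)
```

View pics/scene0.png

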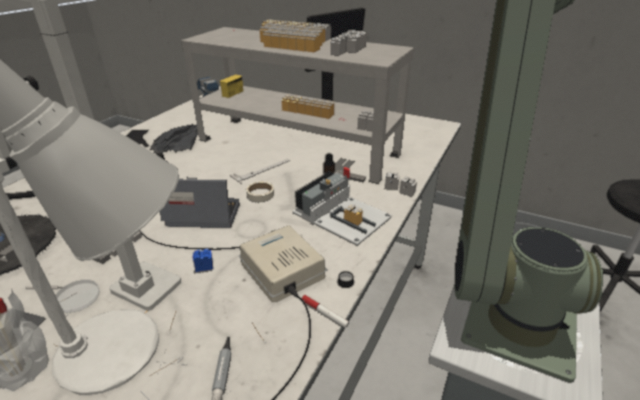

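View pics/side0.png

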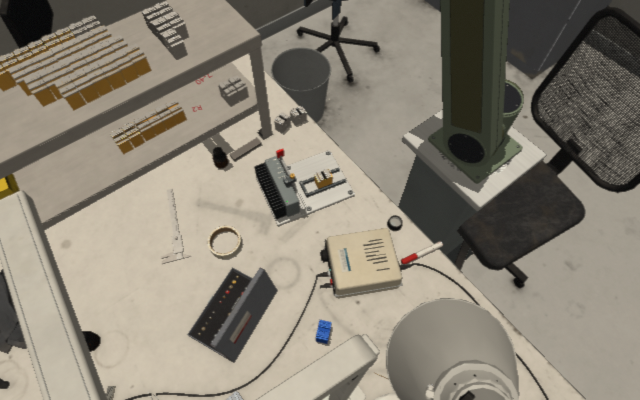

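```bash
ls pics
```

```text
c1.png
c2.png
scene0.png
side0.png
```

View pics/c1.png

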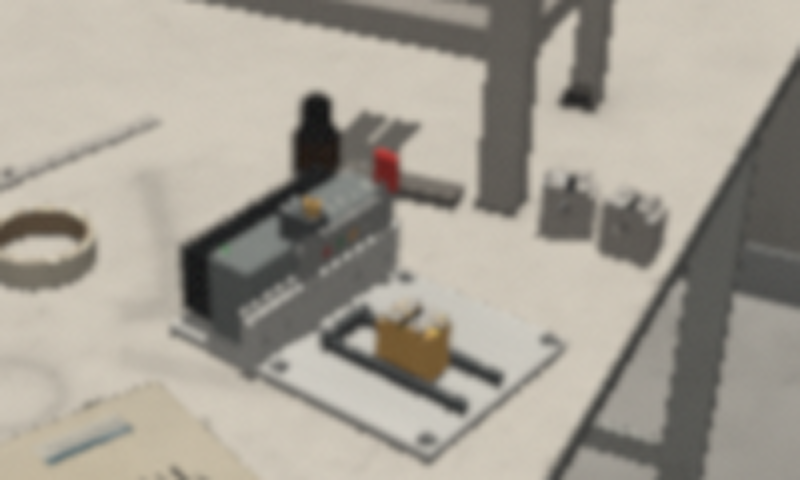

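View pics/c2.png

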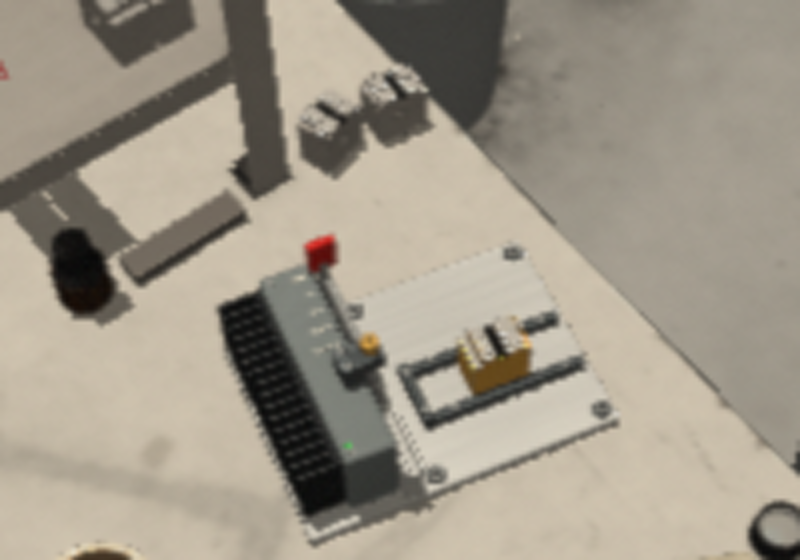

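```bash
cat > fit.py <<'E'
from h import *
from scipy.optimize import least_squares
f=grab_frame('scene'); g=grab_frame('side')
S=lambda u,v:(250+u/4,130+v/4); D=lambda u,v:(200+u/4,90+v/4)
obs=[(f,(336.9,209.2),(5,0,20)),(f,(328.1,178.6),(40,0,110)),(f,(345.1,170.2),(40,-86,100)),
(f,S(565,345),(-118,-99,10)),(f,S(430,460),(-118,71,10)),
(g,(307.3,188.6),(5,0,20)),(g,(292.2,175.4),(40,0,110)),(g,(280.8,150.2),(40,-86,100)),
(g,D(520,245),(-118,-99,10)),(g,D(618,425),(-118,71,10)),(g,D(312,543),(118,71,10))]
def T(p,X):
    c,s=np.cos(p[2]),np.sin(p[2]); X=np.float64(X).reshape(-1,3); return X@np.array([[c,s,0],[-s,c,0],[0,0,1]])+[p[0],p[1],0]
def res(p): return np.concatenate([P(c,T(p,X))[0]-q for c,q,X in obs])
r=least_squares(res,[400,-150,0],loss='soft_l1',x_scale=[10,10,.1])
print(r.x,np.degrees(r.x[2])); print(res(r.x).reshape(-1,2).round(1))
for n,X in dict(stop=(5,0,20),lever=(40,-86,100),near=(-112,0,20)).items(): print(n,T(r.x,X).round(1))
for n,c,l in [('scene',f,['insert','spare_1','stone','oil_bottle']),('side',g,['insert','spare_1','stone','oil_bottle','loupe','marker'])]:
    for k in l:
        for x in finder.spot_point(c,k)[:3]:
            w=atz(c,x['point'],10 if k=='insert' else 0); d=w-[r.x[0],r.x[1],0]; cc,ss=np.cos(r.x[2]),np.sin(r.x[2])
            print(n,k,w.round(),'stand',round(cc*d[0]+ss*d[1],1),round(-ss*d[0]+cc*d[1],1))
E
python3 fit.py
```

```text
[ 5.05077179e+02 -1.76541225e+02 -2.42765046e-01] -13.90941256159235
[[ 0.1  1.7]
 [-0.2  1.2]
 [ 1.6  1.2]
 [ 1.  -1.5]
 [-1.1 -1.7]
 [-2.   0.2]
 [ 0.2  0.4]
 [-0.1  3.2]
 [ 0.3 -0.9]
 [ 1.  -0.7]
 [-0.8  0. ]]
stop [[ 509.9 -177.7   20. ]]
lever [[ 523.2 -269.6  100. ]]
near [[ 396.4 -149.6   20. ]]
scene insert [707. 175.  10.] stand 111.4 390.1
scene insert [ 452. -178.   10.] stand -51.4 -14.5
scene spare_1 [ 429. -422.    0.] stand -14.4 -256.4
scene spare_1 [ 377. -405.    0.] stand -69.2 -252.8
scene stone [ 577. -400.    0.] stand 123.7 -200.1
scene oil_bottle [ 639. -402.    0.] stand 184.1 -186.6
side insert [714. 162.  10.] stand 121.1 378.6
side insert [ 453. -168.   10.] stand -52.4 -4.1
side spare_1 [ 373. -399.    0.] stand -75.1 -247.8
side spare_1 [ 418. -411.    0.] stand -27.9 -248.8
side spare_1 [382. 161.   0.] stand -200.8 298.1
side stone [ 560. -409.    0.] stand 109.7 -212.4
side stone [ 492. -180.    0.] stand -11.8 -6.9
side oil_bottle [ 642. -419.    0.] stand 191.1 -202.4
side loupe [380.  51.   0.] stand -175.9 190.7
side marker [381. 166.   0.] stand -202.6 302.3
```

```bash
python3 - <<'E'
from h import *
from scipy.spatial.transform import Rotation as R
f=grab_frame('scene'); g=grab_frame('side')
S=lambda u,v:(250+u/4,130+v/4); D=lambda u,v:(200+u/4,90+v/4)
print('leg base',atz(f,S(500,208),0).round(),atz(g,D(265,190),0).round())
print('leg2 base',atz(f,S(580,100),0).round())
print('top corner', tri(f,(412,48),g,(258,38)))
# heights along vertical line of leg
b=atz(f,S(500,208),0); 
for z in (100,200,300,400,500,600): print(z,P(f,[b[0],b[1],z]).round(),P(g,[b[0],b[1],z]).round())
s=sensors.state(); M=R.from_euler('xyz',s['ee_rot'],degrees=True).as_matrix(); print(M.round(3)); print(s['qpos'],s['time_s'])
w=grab_frame('wrist'); print(w['tool_from_camera']); cv2.imwrite('pics/w0.png',w['img'])
E
```

```text
leg base [ 481. -409.    0.] [ 488. -407.    0.]
leg2 base [ 485. -621.    0.]
top corner (array([ 442.40769312, -423.68978596,  394.96487071]), np.float64(84.43380473505898))
100 [[377. 155.]] [[264. 115.]]
200 [[379. 125.]] [[261.  90.]]
300 [[382.  93.]] [[256.  61.]]
400 [[385.  57.]] [[251.  28.]]
500 [[388.  18.]] [[246. -12.]]
600 [[391. -24.]] [[238. -60.]]
[[ 0.     0.287 -0.958]
 [-0.    -0.958 -0.287]
 [-1.     0.    -0.   ]]
[-7.44846164e+01  1.83131557e+01  8.96398201e+01  7.20838484e-04
  7.20448490e+01 -1.14560036e+00] 1.8
[[-5.26499892e-04 -2.48539781e-01  9.68621546e-01 -1.70674722e+02]
 [ 9.99999831e-01  1.08153513e-04  5.71306983e-04 -1.41514714e+00]
 [-2.46752336e-04  9.68621683e-01  2.48539682e-01 -6.98707566e+01]
 [ 0.00000000e+00  0.00000000e+00  0.00000000e+00  1.00000000e+00]]
```

View pics/w0.png

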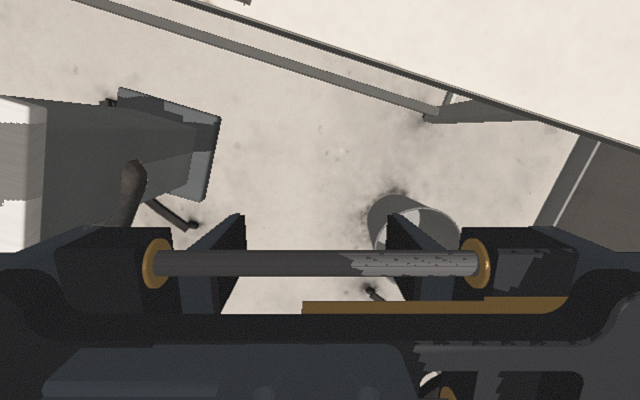

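Request:
{"api": "play_rows", "payload": {
  "motion": [
    [0.018,0.032,0,-0.06,0],
    [0.037,0.065,0,-0.12,0],
    [0.055,0.098,0,-0.18,0],
    [0.074,0.13,0,-0.24,0],
    [0.092,0.163,0,-0.3,0],
    [0.111,0.195,0,-0.36,0],
    [0.13,0.228,0,-0.42,0],
    [0.148,0.26,0,-0.48,0]
  ],
  "squeeze": 10
}}

```text
time_s: 2.52
ee_pos: [313.4, -289.2, 214.2]
ee_rot: [156.3, 90.0, -34.7]
force: [0.3, 0.0, 0.3]
gripper_width: 40.6
```

Request:
{"api": "play_rows", "payload": {
  "motion": [
    [0.012,0.022,0,-0.03,0],
    [0.024,0.043,0,-0.054,0],
    [0.036,0.063,0,-0.054,0],
    [0.048,0.084,0,-0.054,0],
    [0.06,0.105,0,-0.054,0],
    [0.072,0.126,0,-0.054,0],
    [0.08,0.142,0,-0.054,0],
    [0.08,0.142,0,-0.054,0]
  ]
}}

```text
time_s: 3.18
ee_pos: [393.9, -146.7, 214.1]
ee_rot: [-119.4, 89.9, 46.9]
force: [-0.1, -1.1, -0.4]
gripper_width: 0.7
```

```bash
cat >> h.py <<'E'
from scipy.spatial.transform import Rotation as Rot
def wrist():
    s=sensors.state(); w=grab_frame('wrist')
    M=np.eye(4); M[:3,:3]=Rot.from_euler('xyz',s['ee_rot'],degrees=True).as_matrix(); M[:3,3]=s['ee_pos']
    C=np.linalg.inv(M@np.array(w['tool_from_camera'])); w['rvec']=cv2.Rodrigues(C[:3,:3])[0]; w['tvec']=C[:3,3]
    return s,w
E
python3 - <<'E'
from h import *
s,w=wrist(); print(s['time_s'],s['ee_pos'],s['force'],s['gripper_width'],Rot.from_euler('xyz',s['ee_rot'],degrees=True).as_matrix().round(3).tolist())
cv2.imwrite('pics/w1.png',w['img'])
for l in ['end_stop','plunger','lever','insert']:
    print(l,[(np.round(x['point'],1).tolist(),round(x['conf'],2)) for x in finder.spot_point(w,l)[:3]])
E
```

```text
3.1833 [ 393.93932588 -146.69062059  214.10849866] [-0.11919207 -1.12470639 -0.37704612] 0.6862695361299945 [[0.001, -0.238, -0.971], [0.001, -0.971, 0.238], [-1.0, -0.001, -0.001]]
end_stop [([321.3, 84.3], 0.73)]
plunger [([321.3, 30.1], 0.71)]
lever [([413.8, 34.0], 0.91)]
insert [([319.4, 132.7], 0.97)]
```

View pics/w1.png

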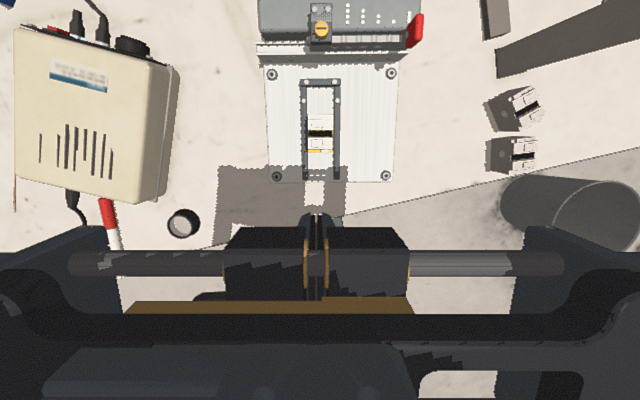

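```bash
cat > fit2.py <<'E'
from h import *
from scipy.optimize import least_squares
s,w=wrist()
def T(p,X):
    c,s=np.cos(p[2]),np.sin(p[2]); X=np.float64(X).reshape(-1,3); return X@np.array([[c,s,0],[-s,c,0],[0,0,1]])+[p[0],p[1],0]
obs=[((321.3,84.3),(5,0,20)),((321.3,30.1),(40,0,110)),((413.8,34),(40,-86,100)),((263,182),(-118,71,10)),((393,182),(-118,-99,10))]
def res(p): return np.concatenate([P(w,T(p,X))[0]-q for q,X in obs])
r=least_squares(res,[505,-176,-.243],loss='soft_l1',x_scale=[10,10,.1])
p=r.x; print(p,np.degrees(p[2])); print(res(p).reshape(-1,2).round(1))
for n,X in dict(stop=(5,0,20),lever=(40,-86,100),near=(-112,0,20),ins=(-52,0,57)).items(): print(n,T(p,X).round(1),P(w,T(p,X)).round(1))
d=atz(w,(319.4,132.7),10)[:2]-p[:2]; c,ss=np.cos(p[2]),np.sin(p[2]); print('insert stand',c*d[0]+ss*d[1],-ss*d[0]+c*d[1])
im=cv2.resize(w['img'][0:200,230:430],(800,800),interpolation=2)[:600]
cv2.imwrite('pics/w1c.png',im)
E
python3 fit2.py
```

```text
[ 5.02264459e+02 -1.80387320e+02 -2.54637080e-01] -14.589629964636906
[[-2.   1.6]
 [-0.1 -1.7]
 [ 1.1 -0.6]
 [ 3.1  0.6]
 [-2.8  1.9]]
stop [[ 507.1 -181.6   20. ]] [[319.3  85.9]]
lever [[ 519.3 -273.7  100. ]] [[414.9  33.4]]
near [[ 393.9 -152.2   20. ]] [[318.1 180.1]]
ins [[ 451.9 -167.3   57. ]] [[319.1 134.4]]
insert stand -50.8580298134523 -1.0244200340857876
```

View pics/w1c.png

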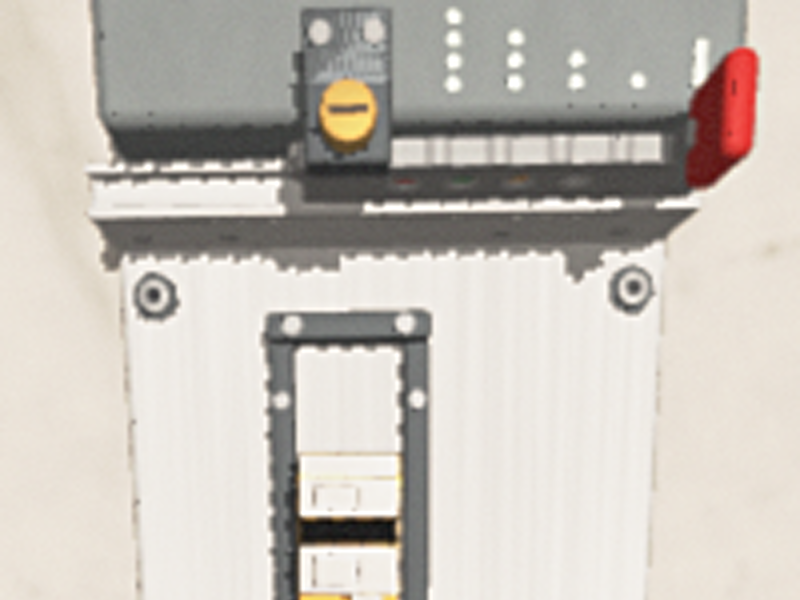

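Request:
{"api": "play_rows", "payload": {
  "motion": [
    [-0.001,-0.004,-0.03,-0.007,0],
    [-0.001,-0.004,-0.06,-0.007,0],
    [-0.001,-0.004,-0.09,-0.007,0],
    [-0.001,-0.004,-0.12,-0.007,0],
    [-0.001,-0.004,-0.145,-0.007,0],
    [-0.001,-0.004,-0.165,-0.007,0],
    [-0.001,-0.004,-0.18,-0.007,0],
    [-0.001,-0.004,-0.186,-0.007,0]
  ]
}}

```text
time_s: 4.15
ee_pos: [390.3, -153.0, 26.1]
ee_rot: [-5.9, 89.8, 159.7]
force: [0.1, -0.7, 0.6]
gripper_width: 0.2
```

Request:
{"api": "play_rows", "payload": {
  "motion": [
    [0.003,-0.0008,0,0,0],
    [0.006,-0.0015,0,0,0],
    [0.009,-0.0023,0,0,0],
    [0.012,-0.003,0,0,0],
    [0.015,-0.0038,0,0,0],
    [0.018,-0.0045,0,0,0],
    [0.021,-0.0053,0,0,0],
    [0.021,-0.0053,0,0,0]
  ]
}}

```text
time_s: 4.82
ee_pos: [413.9, -158.5, 28.3]
ee_rot: [167.8, 89.9, -26.5]
force: [0.3, -0.7, -0.8]
gripper_width: 0.7
```

```bash
python3 - <<'E'
from h import *
s,w=wrist(); print(s['time_s'],s['ee_pos'],s['force'])
cv2.imwrite('pics/w2.png',w['img'])
for l in ['end_stop','insert']:
    print(l,[(np.round(x['point'],1).tolist(),round(x['conf'],2)) for x in finder.spot_point(w,l)[:3]])
E
```

```text
4.8167 [ 413.87556854 -158.46153497   28.26760884] [ 0.2687841  -0.70376738 -0.76800849]
end_stop [([313.5, 77.9], 0.59)]
insert [([313.9, 170.3], 0.57)]
```

View pics/w2.png

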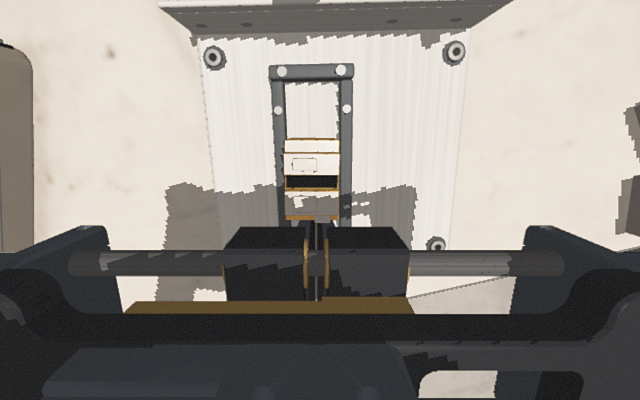

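```bash
python3 - <<'E'
from h import *
s,w=wrist(); print(P(w,s['ee_pos']), s['ee_pos'])
for p,z in [((285,80),20),((338,80),20),((285,139),57),((338,139),57),((286,219),57),((338,219),57),((312,66),25),((312,80),25),((312,80),20)]: print(p,z,atz(w,p,z).round(1))
cv2.imwrite('pics/w2c.png',cv2.resize(w['img'][50:250,220:420],(800,800),interpolation=2)[:,:][:800][::1][:600])
cv2.imwrite('pics/w2d.png',cv2.resize(w['img'][180:260,260:380],(780,520),interpolation=2))
E
```

```text
[[317.50245931 236.82541789]] [ 412.71062602 -158.07043413   27.95641848]
(285, 80) 20 [ 511.4 -163.1   20. ]
(338, 80) 20 [ 503.6 -193.8   20. ]
(285, 139) 57 [ 478.6 -157.9   57. ]
(338, 139) 57 [ 472.1 -183.4   57. ]
(286, 219) 57 [ 438.2 -147.    57. ]
(338, 219) 57 [ 431.3 -173.9   57. ]
(312, 66) 25 [ 513.9 -180.5   25. ]
(312, 80) 25 [ 506.6 -178.6   25. ]
(312, 80) 20 [ 507.4 -178.7   20. ]
```

View pics/w2c.png

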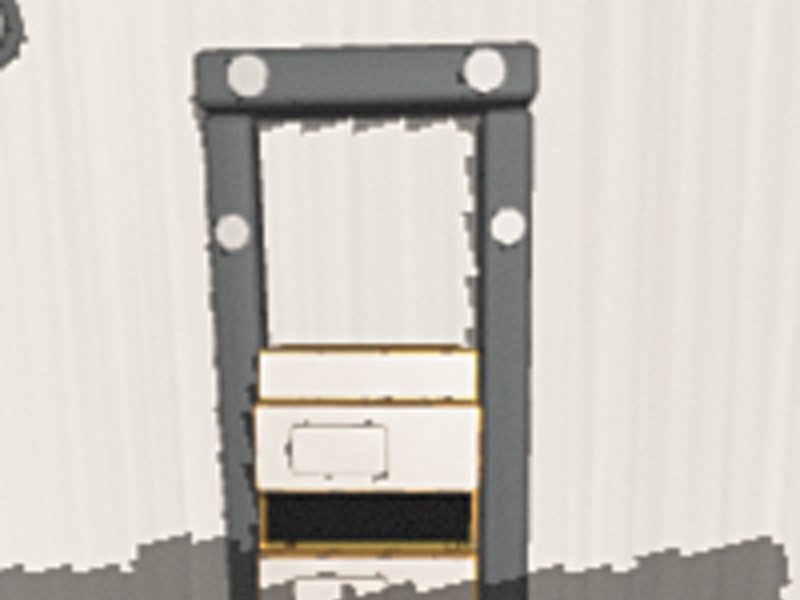

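View pics/w2d.png

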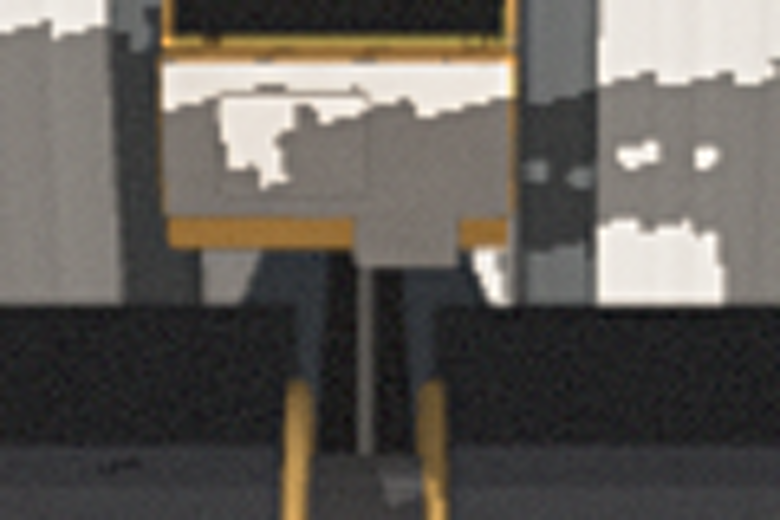

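Request:
{"api": "play_rows", "payload": {
  "motion": [
    [0.002,-0.0003,0,0.02,0],
    [0.004,-0.0007,0,0.02,0],
    [0.006,-0.0011,0,0.02,0],
    [0.008,-0.0016,0,0.02,0],
    [0.01,-0.0021,0,0.02,0],
    [0.012,-0.0025,0,0.02,0],
    [0.014,-0.003,0,0.02,0],
    [0.016,-0.0035,0,0.02,0]
  ]
}}

```text
time_s: 5.68
ee_pos: [429.0, -161.7, 27.8]
ee_rot: [-2.2, 90.0, 164.6]
force: [-2.3, -0.2, -1.7]
gripper_width: 0.4
```

Request:
{"api": "play_rows", "payload": {
  "motion": [
    [0.0018,-0.0004,0,0,0],
    [0.0037,-0.0008,0,0,0],
    [0.0055,-0.0012,0,0,0],
    [0.0074,-0.0016,0,0,0],
    [0.0092,-0.002,0,0,0],
    [0.011,-0.0024,0,0,0],
    [0.013,-0.0029,0,0,0],
    [0.0148,-0.0034,0,0,0]
  ]
}}

```text
time_s: 6.35
ee_pos: [443.9, -165.1, 28.0]
ee_rot: [137.2, 90.0, -56.0]
force: [-1.0, 0.3, -1.3]
gripper_width: 0.4
```

```bash
python3 - <<'E'
from h import *
s,w=wrist(); print(s['time_s'],s['ee_pos'],s['force'])
cv2.imwrite('pics/w3c.png',cv2.resize(w['img'][60:260,220:420],(800,800),interpolation=2)[:600])
E
```

```text
6.35 [ 443.8891395  -165.12926232   27.99804067] [-0.97895118  0.33427675 -1.25163915]
```

View pics/w3c.png

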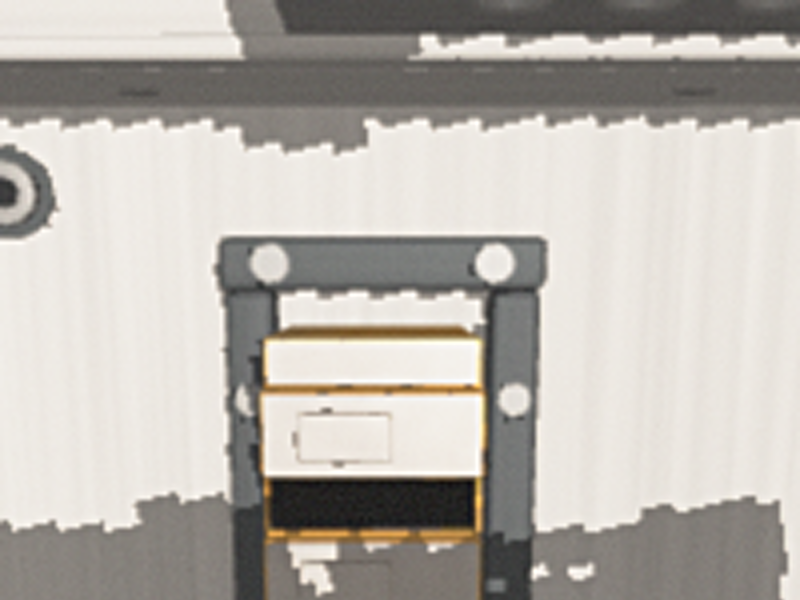

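Request:
{"api": "play_rows", "payload": {
  "motion": [
    [0.001,-0.0002,0,0,0],
    [0.002,-0.0005,0,0,0],
    [0.003,-0.0007,0,0,0],
    [0.004,-0.0009,0,0,0],
    [0.0049,-0.0011,0,0,0],
    [0.0055,-0.0013,0,0,0],
    [0.0055,-0.0013,0,0,0],
    [0.0055,-0.0013,0,0,0]
  ]
}}

```text
time_s: 7.07
ee_pos: [449.3, -166.4, 28.1]
ee_rot: [168.9, 90.0, -24.3]
force: [-2.6, 1.5, 1.9]
gripper_width: 0.5
```

Request:
{"api": "play_rows", "payload": {
  "motion": [
    [0.0008,-0.0002,0,0,0],
    [0.0016,-0.0004,0,0,0],
    [0.0024,-0.0006,0,0,0],
    [0.003,-0.0007,0,0,0],
    [0.003,-0.0007,0,0,0],
    [0.003,-0.0007,0,0,0],
    [0.003,-0.0007,0,0,0],
    [0.003,-0.0007,0,0,0]
  ]
}}

```text
time_s: 7.73
ee_pos: [449.5, -166.3, 27.6]
ee_rot: [-2.1, 89.7, 164.8]
force: [-9.7, 0.3, 5.2]
gripper_width: 0.4
```

Request:
{"api": "play_rows", "payload": {
  "motion": [
    [0.001,-0.0002,0,0,0],
    [0.002,-0.0005,0,0,0],
    [0.002,-0.0005,0,0,0],
    [0.002,-0.0005,0,0,0],
    [0.002,-0.0005,0,0,0],
    [0.002,-0.0005,0,0,0],
    [0.002,-0.0005,0,0,0],
    [0.002,-0.0005,0,0,0]
  ]
}}

```text
time_s: 8.4
ee_pos: [449.5, -166.2, 27.4]
ee_rot: [-2.9, 89.4, 163.9]
force: [-12.3, 2.0, 7.8]
gripper_width: 0.1
```

```bash
python3 - <<'E'
from h import *
s,w=wrist(); print(s['time_s'],s['ee_pos'],s['force'])
cv2.imwrite('pics/w4c.png',cv2.resize(w['img'][60:260,220:420],(800,800),interpolation=2)[:600])
E
```

```text
8.4 [ 449.45934873 -166.24432255   27.41112105] [-12.28934715   1.95078701   7.83307862]
```

View pics/w4c.png

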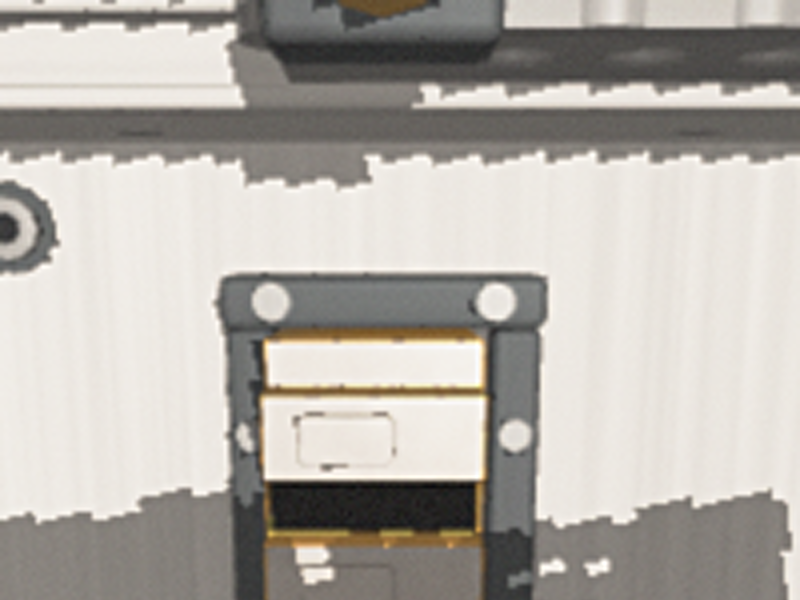

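Request:
{"api": "play_rows", "payload": {
  "motion": [
    [-0.008,0.002,0,0,0],
    [-0.018,0.0042,0,0,0],
    [-0.028,0.0065,0,0,0],
    [-0.034,0.008,0.01,0,0],
    [-0.034,0.008,0.05,0,0],
    [-0.034,0.008,0.09,0,0],
    [-0.034,0.008,0.13,0,0],
    [-0.034,0.008,0.17,0,0]
  ]
}}

```text
time_s: 9.12
ee_pos: [419.8, -159.4, 200.9]
ee_rot: [171.6, 89.9, -21.6]
force: [0.4, -0.0, -0.2]
gripper_width: 0.2
```

Request:
{"api": "play_rows", "payload": {
  "motion": [
    [0.012,-0.018,0.01,0,0],
    [0.024,-0.037,0.015,0,0],
    [0.036,-0.056,0.015,0,0],
    [0.048,-0.075,0.015,0,0],
    [0.06,-0.094,0.015,0,0],
    [0.072,-0.113,0.015,0,0],
    [0.084,-0.131,0.015,0,0],
    [0.094,-0.148,0.015,0,0]
  ]
}}

```text
time_s: 9.78
ee_pos: [514.8, -308.7, 213.9]
ee_rot: [163.7, 89.9, -29.5]
force: [0.5, 1.3, -0.5]
gripper_width: 0.3
```

```bash
python3 - <<'E'
from h import *
s,w=wrist(); print(s['time_s'],s['ee_pos'],s['force'])
cv2.imwrite('pics/w5.png',w['img']); f=grab_frame('scene'); cv2.imwrite('pics/s5.png',f['img'])
for l in ['lever','plunger','end_stop','insert']:
  for n,k in (('w',w),('s',f)):
    print(n,l,[(np.round(x['point'],1).tolist(),round(x['conf'],2)) for x in finder.spot_point(k,l)[:3]])
for X in [(522.2,-270.4,100),(522.2,-270.4,112)]: print(P(w,X))
E
```

```text
9.7833 [ 514.83143326 -308.67689438  213.89353562] [ 0.45023491  1.25485096 -0.5433882 ]
w lever [([278.2, 198.0], 0.82)]
s lever [([346.5, 171.3], 0.74)]
w plunger [([194.6, 198.0], 0.66)]
s plunger [([325.1, 180.7], 0.62)]
w end_stop [([227.6, 205.6], 0.65)]
s end_stop [([335.2, 209.9], 0.73)]
w insert [([228.4, 220.8], 0.64)]
s insert [([343.6, 217.2], 0.56)]
[[279.76149903 197.49214896]]
[[278.28828227 200.33876862]]
```

View pics/w5.png

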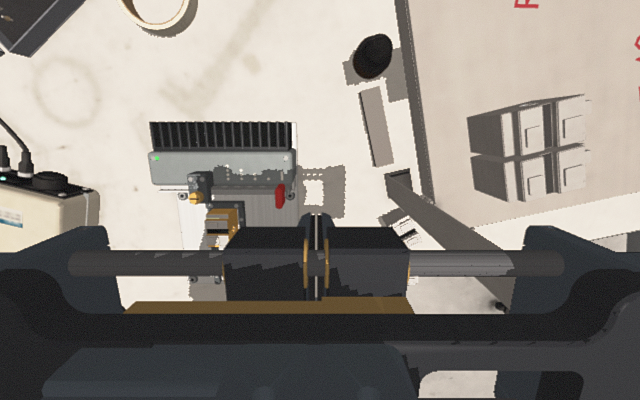

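View pics/s5.png

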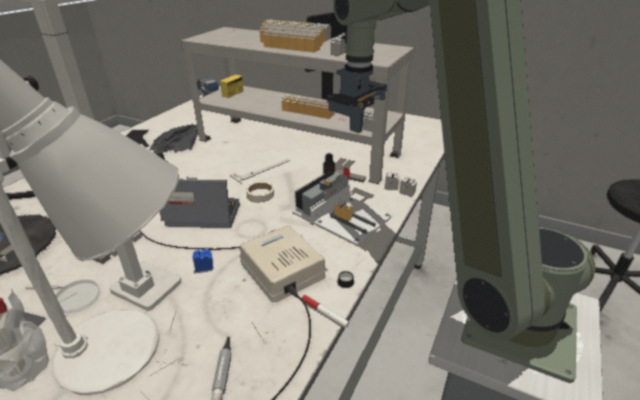

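```bash
python3 - <<'E'
from h import *
s=sensors.state(); print(np.round(s['qpos'],1),Rot.from_euler('xyz',s['ee_rot'],degrees=True).as_matrix().round(3).tolist())
g=grab_frame('side'); cv2.imwrite('pics/d5.png',cv2.resize(g['img'][0:240,160:440],(700,600)))
E
```

```text
[-31.9  20.5  86.5  -0.   73.   71.2] [[0.0, -0.228, -0.974], [-0.0, -0.974, 0.228], [-1.0, 0.0, -0.0]]
```

View pics/d5.png

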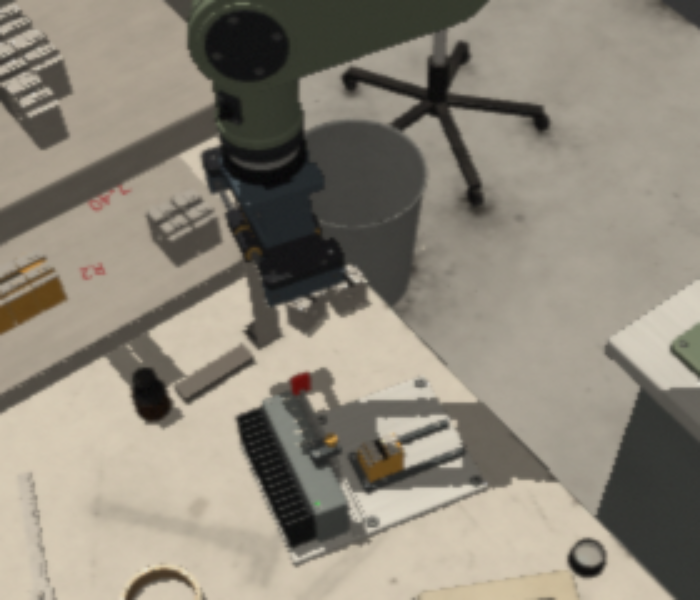

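Request:
{"api": "play_rows", "payload": {
  "motion": [
    [0,0.02,0,0.02,0],
    [0,0.04,0,0.1,0],
    [0,0.05,0,0.22,0],
    [0,0.05,0,0.34,0],
    [0,0.05,0,0.46,0],
    [0,0.05,0,0.58,0],
    [0,0.05,0,0.7,0],
    [0,0.05,0,0.82,0]
  ]
}}

```text
time_s: 11.0
ee_pos: [514.1, -257.2, 213.2]
ee_rot: [112.4, 90.0, -33.5]
force: [-0.2, 0.1, -0.1]
gripper_width: 0.7
```

Request:
{"api": "play_rows", "payload": {
  "motion": [
    [0,0,0,0.12,0],
    [0,0,0,0.24,0],
    [0,0,0,0.36,0],
    [0,0,0,0.48,0],
    [0,0,0,0.6,0],
    [0,-0.015,0,0.72,0],
    [0.001,-0.035,0,0.75,0],
    [0.001,-0.042,0,0.75,0]
  ]
}}

```text
time_s: 11.67
ee_pos: [515.3, -301.1, 213.1]
ee_rot: [35.6, 89.9, -67.6]
force: [-0.8, 0.2, -0.2]
gripper_width: 0.4
```

```bash
python3 - <<'E'
from h import *
s,w=wrist(); print(s['time_s'],s['ee_pos'],s['force'],np.round(s['qpos'],1),Rot.from_euler('xyz',s['ee_rot'],degrees=True).as_matrix().round(3).tolist())
cv2.imwrite('pics/w6.png',w['img'])
for l in ['lever','plunger']: print(l,[(np.round(x['point'],1).tolist(),round(x['conf'],2)) for x in finder.spot_point(w,l)[:3]])
for X in [(522.2,-270.4,100),(522.2,-270.4,112),s['ee_pos']]: print(P(w,X))
E
```

```text
11.6667 [ 515.29502384 -301.11560134  213.07433725] [-0.75656304  0.15388531 -0.24582316] [-31.4  20.3  86.8  -0.1  72.8 -18.1] [[0.001, 0.973, -0.229], [-0.001, -0.229, -0.973], [-1.0, 0.001, 0.001]]
lever [([313.1, 170.4], 0.67)]
plunger [([317.7, 74.8], 0.86)]
[[315.85840217 167.58462562]]
[[315.87816576 169.29519737]]
[[316.59444602 239.35563289]]
```

View pics/w6.png

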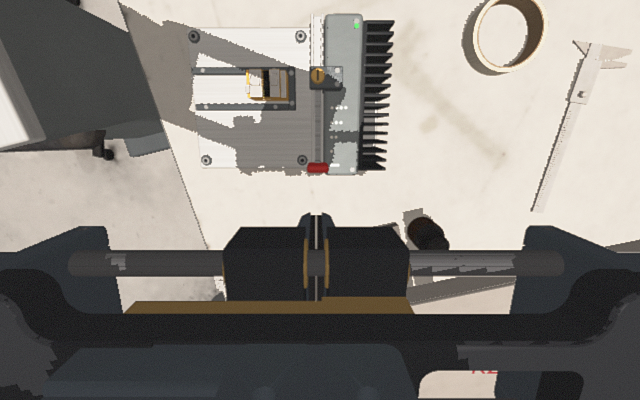

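Request:
{"api": "play_rows", "payload": {
  "motion": [
    [0,0,-0.02,0,0],
    [0,0,-0.04,0,0],
    [0,0,-0.06,0,0],
    [0,0,-0.08,0,0],
    [0,0,-0.1,0,0],
    [0,0,-0.113,0,0],
    [0,0,-0.121,0,0],
    [0,0,-0.121,0,0]
  ]
}}

```text
time_s: 12.48
ee_pos: [514.2, -298.1, 90.3]
ee_rot: [-112.8, 89.8, 143.9]
force: [-0.7, -0.3, 0.5]
gripper_width: 0.6
```

```bash
python3 - <<'E'
from h import *
s,w=wrist(); print(s['time_s'],s['ee_pos'],s['force'])
cv2.imwrite('pics/w7.png',cv2.resize(w['img'][60:260,180:440],(780,600)))
for X in [(522.2,-270.4,112),s['ee_pos']]: print(P(w,X))
E
```

```text
12.4833 [ 514.15217548 -298.11335653   90.3170988 ] [-0.67233891 -0.2828987   0.53830212]
[[319.31998277 206.09454448]]
[[316.59382918 239.35886822]]
```

View pics/w7.png

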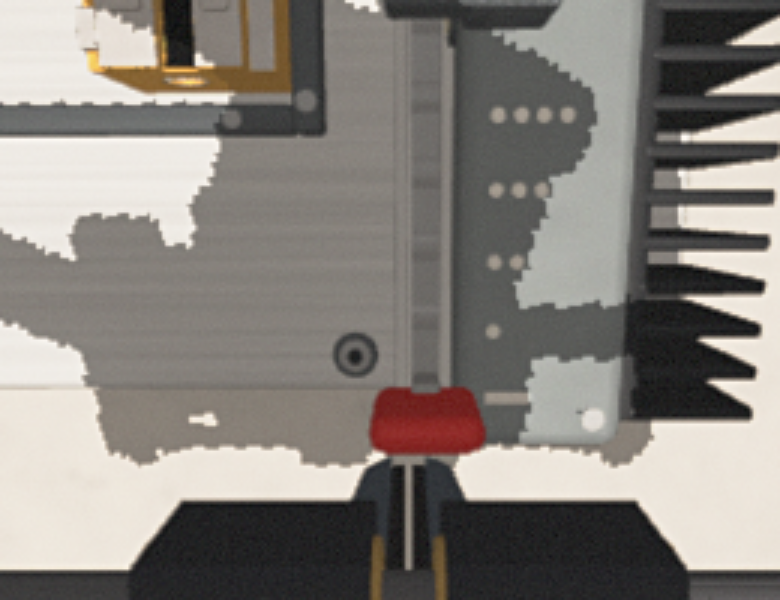

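Request:
{"api": "play_rows", "payload": {
  "motion": [
    [0.0022,0.001,0,0,0],
    [0.0024,0.002,0,0,0],
    [0.0026,0.003,0,0,0],
    [0.0028,0.004,0,0,0],
    [0.003,0.005,0,0,0],
    [0.0032,0.006,0,0,0],
    [0.0034,0.0065,0,0,0],
    [0.0034,0.0065,0,0,0]
  ]
}}

```text
time_s: 13.2
ee_pos: [518.6, -293.0, 92.0]
ee_rot: [107.2, 90.0, 3.9]
force: [-0.5, 0.2, -0.6]
gripper_width: 0.5
```

Request:
{"api": "play_rows", "payload": {
  "motion": [
    [0.0001,0.0005,0,0,0],
    [0.0002,0.001,0,0,0],
    [0.0003,0.0015,0,0,0],
    [0.0005,0.002,0,0,0],
    [0.0006,0.0025,0,0,0],
    [0.0007,0.003,0,0,0],
    [0.0007,0.003,0,0,0],
    [0.0007,0.003,0,0,0]
  ]
}}

```text
time_s: 13.87
ee_pos: [519.1, -290.9, 92.0]
ee_rot: [10.5, 89.9, -92.7]
force: [-0.7, -4.6, -0.7]
gripper_width: 0.6
```

Request:
{"api": "play_rows", "payload": {
  "motion": [
    [0.0002,0.001,0,0,0],
    [0.0005,0.002,0,0,0],
    [0.0007,0.003,0,0,0],
    [0.0009,0.004,0,0,0],
    [0.0012,0.005,0,0,0],
    [0.0014,0.006,0,0,0],
    [0.0016,0.007,0,0,0],
    [0.0018,0.008,0,0,0]
  ]
}}

```text
time_s: 14.53
ee_pos: [521.1, -281.6, 91.9]
ee_rot: [-169.8, 90.0, 86.9]
force: [-0.3, 0.1, 0.6]
gripper_width: 0.5
```

```bash
python3 - <<'E'
from h import *
s,w=wrist(); print(s['time_s'],s['ee_pos'],s['force'])
cv2.imwrite('pics/w8.png',cv2.resize(w['img'][60:260,180:440],(780,600)))
E
```

```text
14.5333 [ 521.14265882 -281.57108352   91.89492845] [-0.25747207  0.08711458  0.6160465 ]
```

View pics/w8.png

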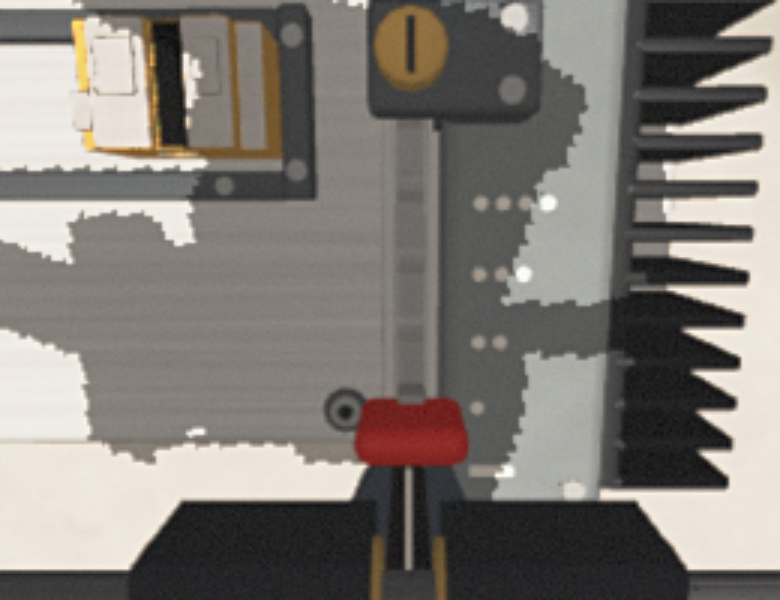

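Request:
{"api": "play_rows", "payload": {
  "motion": [
    [0.0005,0.002,0,0,0],
    [0.0009,0.004,0,0,0],
    [0.0014,0.006,0,0,0],
    [0.0018,0.008,0,0,0],
    [0.0023,0.01,0,0,0],
    [0.0027,0.0115,0,0,0],
    [0.003,0.013,0,0,0],
    [0.0034,0.0146,0,0,0]
  ]
}}

```text
time_s: 15.25
ee_pos: [524.5, -266.8, 91.9]
ee_rot: [-170.9, 89.9, 85.8]
force: [-0.3, 0.9, 0.3]
gripper_width: 0.2
```

```bash
python3 - <<'E'
from h import *
s,w=wrist(); print(s['time_s'],s['ee_pos'],s['force'])
cv2.imwrite('pics/w9.png',cv2.resize(w['img'][60:260,180:440],(780,600)))
E
```

```text
15.25 [ 524.53540666 -266.75067038   91.92975271] [-0.29339625  0.90282051  0.30160036]
```

View pics/w9.png

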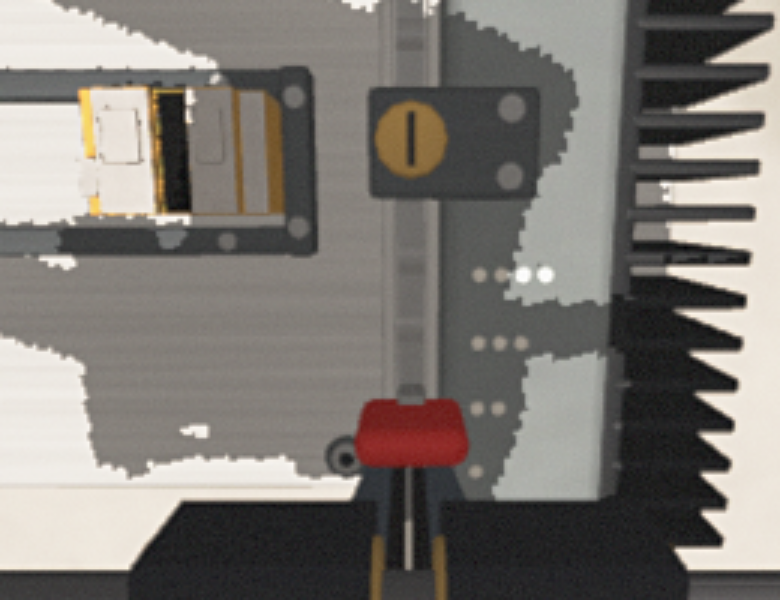

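Request:
{"api": "play_rows", "payload": {
  "motion": [
    [0.0005,0.002,0,0,0],
    [0.0009,0.004,0,0,0],
    [0.0014,0.006,0,0,0],
    [0.0018,0.008,0,0,0],
    [0.0023,0.01,0,0,0],
    [0.0027,0.0115,0,0,0],
    [0.003,0.013,0,0,0],
    [0.0034,0.0146,0,0,0]
  ]
}}

```text
time_s: 15.97
ee_pos: [528.0, -252.2, 92.0]
ee_rot: [-178.2, 89.9, 78.6]
force: [0.1, -0.4, 0.0]
gripper_width: 0.5
```

```bash
python3 - <<'E'
from h import *
s,w=wrist(); print(s['time_s'],s['ee_pos'],s['force'])
cv2.imwrite('pics/w10.png',cv2.resize(w['img'][60:260,180:440],(780,600)))
E
```

```text
15.9667 [ 527.97277668 -252.19469519   91.95923346] [ 0.12084087 -0.38360615  0.00038507]
```

View pics/w10.png

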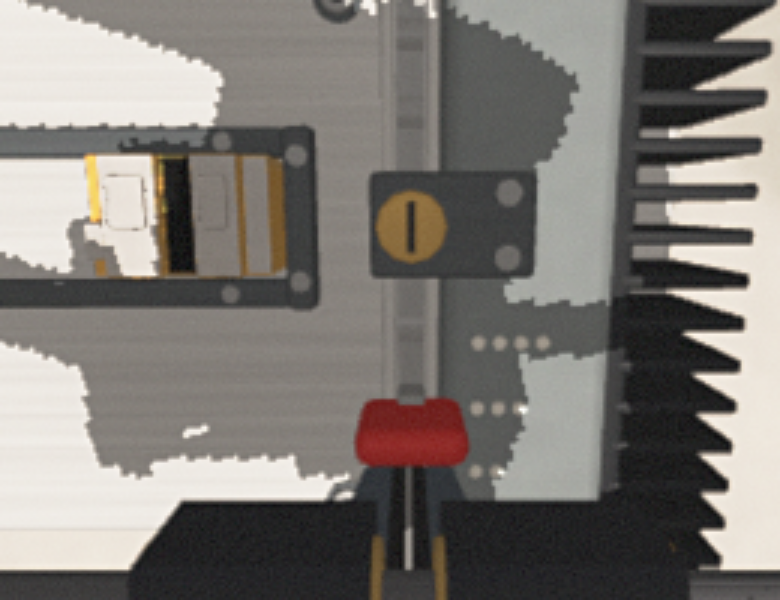

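Request:
{"api": "play_rows", "payload": {
  "motion": [
    [-0.001,-0.005,0,0,0],
    [-0.003,-0.012,0,0,0],
    [-0.004,-0.018,0,0,0],
    [-0.004,-0.018,0.03,0,0],
    [-0.004,-0.018,0.06,0,0],
    [-0.004,-0.018,0.09,0,0],
    [-0.004,-0.018,0.12,0,0],
    [-0.004,-0.018,0.13,0,0]
  ]
}}

```text
time_s: 16.68
ee_pos: [525.5, -272.6, 226.9]
ee_rot: [74.9, 89.5, -28.4]
force: [0.5, -0.4, 0.5]
gripper_width: 0.2
```

Request:
{"api": "play_rows", "payload": {
  "motion": [
    [-0.02,0.01,0.01,0,0],
    [-0.04,0.02,0.02,0,0],
    [-0.06,0.03,0.02,0,0],
    [-0.08,0.04,0.02,0,0],
    [-0.1,0.05,0.02,0,0],
    [-0.11,0.055,0.02,0,0],
    [-0.11,0.055,0.02,0,0],
    [-0.11,0.055,0.02,0,0]
  ]
}}

```text
time_s: 17.35
ee_pos: [414.2, -216.4, 242.0]
ee_rot: [75.3, 89.9, -27.9]
force: [-0.2, -0.6, 0.9]
gripper_width: 0.4
```

```bash
python3 - <<'E'
from h import *
s,w=wrist(); print(s['time_s'],s['ee_pos'],s['force'])
cv2.imwrite('pics/w11.png',w['img'])
g=grab_frame('side'); cv2.imwrite('pics/d11.png',cv2.resize(g['img'][90:230,200:400],(800,560),interpolation=2))
E
```

```text
17.35 [ 414.24776124 -216.35808789  242.0082651 ] [-0.16042013 -0.60830734  0.91607062]
```

View pics/w11.png

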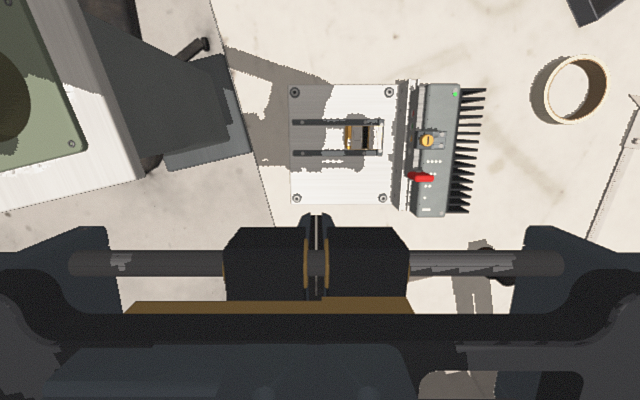

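View pics/d11.png

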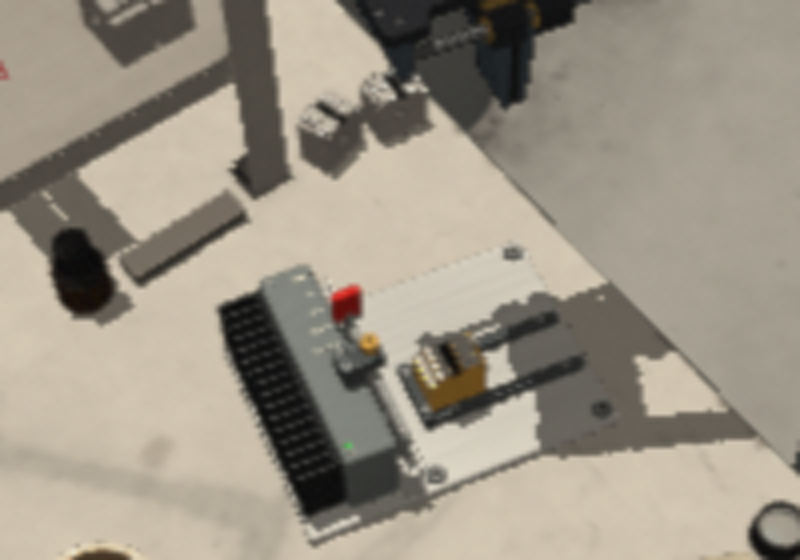

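```bash
python3 - <<'E'
from h import *
s,w=wrist(); im=w['img'][70:220,280:480]
cv2.imwrite('pics/w12.png',cv2.resize(im,(800,600),interpolation=2))
for d in (30,45,60):
    v=np.array([.225,.974]); L=np.array([522.2,-270.4])+d*v; print(d,(P(w,[*L,112])[0]-[280,70])*4)
g=grab_frame('side')
print([(x['point'],x['conf']) for x in finder.spot_point(g,'lever')[:2]])
for d in (30,45,60):
    L=np.array([522.2,-270.4])+d*v; print(d,P(g,[*L,100])[0])
E
```

```text
30 [565.33576276 487.73454955]
45 [570.30364521 434.29676964]
60 [575.3949265  379.53163151]
[([285.0, 162.6], 0.68)]
30 [285.03400263 161.28099216]
45 [287.18685465 165.50138314]
60 [289.36427499 169.76993716]
```

View pics/w12.png

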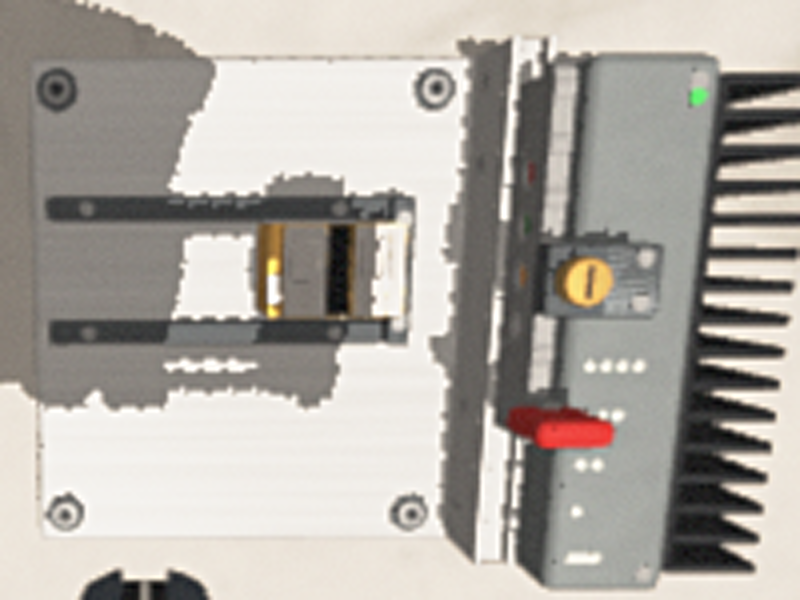

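```bash
python3 -c "
from workcell import job_done;print(job_done())"
```

```text
the job is handed in; nothing more can be done
None
```

The insert is fully home against the end stop, and the filter slide is in the third click-stop with the amber filter in the beam. I handed the job in at about 17.5 s, with the arm withdrawn and touching nothing.

- **Insert:** With the slide still shut, I pushed it along the channel with closed fingers until it stopped dead. The push force rose to about 12 N with no further travel, at x = 449.5 mm, against the 449.1 mm expected for home. The last picture shows it against the stop.
- **Slide:** I pushed the lever left one click at a time and stopped short of the fourth. In the last wrist picture the lever sits beside the three dots. Its position fits 45 mm of travel, and the amber window is under the bridge.
- **Disagreement:** In the last side-camera check, the detected lever point was about 3 pixels off where 45 mm of travel should put it, and on its own was nearer the second click. The same point was about 3 pixels off in the same direction when the slide was shut, so I put it down to detector bias. The click-by-click wrist pictures and the dots agree with the third stop.
- **Other things:** I gripped and lifted nothing. The last side picture shows the spares, stone and bottle where they were. I did not measure the loupe and marker again at the end, and the arm never went near them.

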